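# Open the filter cap of a desk humidifier

## Robot

A 7-joint arm with a two-finger parallel gripper is mounted at the origin on a cart in front of the work surface, level with it; the furniture and walls round the work are solid. World frame = base frame: x ahead of the robot, y to its left, z up, the work surface at z = 0. Lengths are in m, angles in rad, forces in N, time in s.
With the tool pointing down it reaches from about 0.425 to 0.925 m from the base axis. Payload 6.8 kg.
Tool frame: the origin (TCP) lies at the very end of the fingers, on their centre line; the grasp point (between the pads) lies 19 mm behind it; z points along the fingers, y is the line along which they close (so a half turn about z gives the same grasp; the last joint's range is limited). The gripper opens to 85 mm and grips with 20 to 120 N. Pads are 22 mm wide; open, the fingers measure 114 mm over their backs; the gripper's body (76 mm by 85 mm) begins 54 mm behind the grasp point. The pads swing forward as they close: fully open they stand 13 mm farther back than shut.
Start: joints at [-1.431, 0.477, 0.022, 1.555, -0.011, 1.109, -0.083], TCP at [0.166, 0.654, 0.231] pointing down, gripper open.
Joint ranges: [-2.96, 2.96], [-0.34, 2.1], [-1.41, 1.46], [0.24, 2.44], [-1.37, 4.51], [0.17, 1.92], [-2.96, 2.96]. Speed limits (rad/s): [2.39, 2.39, 3.14, 3.14, 3.14, 3.14, 3.14].

## Interface

Orientations are given as a rotation vector (axis times angle).
In Python, from bench import get_obs, viewer, r gives the robot as it stands. The module is installed in compiled form; this text tells all that it offers.
- The arm moves only by the tool play_rows, never from a script. Its argument "commands" is a list that holds one entry, the list of rows, each a list of 5 numbers: the gripper's target within -1 to 1 (shut at 1, half-way at 0, fully open at -1), then the shift along the tool's x, y, z scaled (see below), then the turn about the tool's z scaled (see below). A call has 1 to 12 rows; each row is the pose to reach, as a shift and turn from the pose commanded when the call began, along the tool's axes at that moment; what a row does not reach only later rows make up. The controller multiplies each number of a shift by 0.2 m and each number of a turn by pi/2 rad. A row lasts 1/12 s, in which the tool goes at most 41.7 mm and 7.16 degrees, less where a joint would pass 70% of its speed; a pose out of reach is approached as far as the arm can. A call with a number of a shift or a turn outside -1 to 1 is refused whole. A call with a gripper value outside its range is refused whole. The fingers move at their own pace and stop on an object; "grip_force" is the grip in N (left out, the last holds). Time passes only in rows, so rows that repeat a pose let the fingers close. It gives the time, the measured TCP pose, the force, the opening and the grip force at its end, in the units of the state.
- get_obs(): the state, without advancing time (a new reading comes with each control period).
- viewer.grab_frame(name): name is "scene" or "top" or "wrist"; returns a dict with "pixels" (420x560x3 uint8, red, green, blue), "fovy" (degrees; the focal length in pixels is half the picture's height over the tangent of half this angle, whatever the lens; pixels are square), "cx", "cy" (the principal point, pixels), "world_to_cam" (4x4, takes a point from world to camera coordinates); the wrist camera has in their place "hand_eye" (4x4, takes a point from camera to tool coordinates, whose origin is the TCP and whose axes are the flange's). Camera axes: x right, y up, looking along -z (the intrinsics and any distortion apply to the point x, -y, -z); pixel columns grow to the right and rows downward; lengths in m; the calibration is good to about 2 mm. A picture is of the moment at which its call begins: read the wrist's pose just before it. There is no depth.
- r.hand_in(): hands the job in; it is judged then, once.
Trained networks look in a picture, given as the dict that the camera call returned (one of the last four; its "shot" number tells which), for a name from the list of things; names that differ only in an ending like _2 or _b are one class to them, and where a whole thing is asked for, a point or a joint stands for the part that bears it (a point fixed in the world has none). Each returns a list of dicts, best first, with "score" (0 to 1); they miss things now and then, are a little off and sometimes report something else, mostly with a low value. They report only what shows in the picture. A call takes as long as a camera call.
- viewer.trace(picture, thing): "pixels" (420x560 bool, what is visible of it) and "rect" ([left, top, right, bottom] in pixels, round what is visible of it).
The state is a dict: "clock": time; "joints": joint angles; "qvel": joint speeds; "tau": joint torques, N m; "tcp_pos": TCP position; "orientation": TCP orientation; "contact_force": force on the tool from outside, world axes, zero at the start; "moment": the same for the moment, N m; "grip_width": finger opening in m; "gripper_force": force on a finger pad.
Only numpy, scipy, OpenCV 4.12 (cv2) and the standard library are available. Lean on these libraries where they do the work, as an engineer would, in place of code of your own. Each camera call takes 0.05 s, during which the arm holds its last target. There are 200 camera calls.

## Task

Lift the blue water tank off the desktop humidifier by its handle and stand it upright on the desk beside the humidifier, without dropping it. Then unscrew the orange filter cap that was under the tank; nobody remembers whether its thread is right- or left-handed, so find out which way it loosens, lift it off and finish still holding it in the gripper, at least 6 cm above where it sat. Leave the coffee mug, the yellow sticky notes and the computer mouse alone.

Things in the scene. Friction and masses are not known exactly. Their poses are not given: they have to be found in the camera images.
- base: White humidifier base, fixed to the desk: flat block 130 (x) by 210 (y) by 45 mm high. Origin: centre of its underside, z up. The +y end has a control panel up to 59 mm high (y from +19 to +101 mm); the round orange filter cap sits in the flat deck at the -y end, its axis at x = 0, y = -50 mm.
- seat (a point): Point on the deck of the base, 45 mm above the desk, on the axis of the cap's hole. Axes as the base. The tank at first stands centred over this point.
- cap_grip (a point): Middle of the wing grip of the orange cap (loose, about 50 g): an upright bar 54 mm long (point x), 16 mm wide (y), 31 mm high, on a round flange 62 mm wide and 5 mm thick that lies on the deck. Take it from above across its 16 mm. The point is 20 mm above the flange's underside, 16 mm below the wing's top, so 65 mm above the desk while the cap is in. z is the cap's axis.
- cap: The orange cap; origin under its flange, 20 mm below cap_grip. A lugged plug reaches 29 mm into the base: a quarter-turn thread of hidden hand, either one from run to run. The wrong way it meets a hard stop at 0.1 rad; the right way it turns freely, is free from 0.8 to 1.05 rad (aim at 0.95) and is stopped just beyond. Before that it has 2 mm of lift play; once free it lifts straight out.
- tank_handle (a point): Middle of the black handle bar of the empty blue tank (loose, about 0.32 kg). The bar runs along point y, 80 mm long, 14 mm wide (x), 12 mm high, with 32 mm free beneath it between posts at y = +-35 mm; take it from above across its 14 mm. It lies 146 mm above the tank's foot: 191 mm above the desk at first, 146 mm when the tank stands on the desk. z is up.
- tank: Blue tank: round, 100 mm wide, 152 mm high with its handle. Origin: centre of its underside. Its bottom 46 mm is an open skirt (92 mm inside) that stands loosely over the cap: raise it 40 mm or more straight up before going sideways. The desk at the robot's right (-y) of the humidifier is clear: a spot 160 mm from the seat towards world -y is free for it.
- glass_mug: Glass mug of coffee, 73x103x92 mm, left of the humidifier; a bystander. Origin: centre of its underside.
- sticky_notes: Yellow block of sticky notes, 76x76x22 mm, behind the humidifier; a bystander. Origin: centre of its underside.
- mouse: Black computer mouse, 108x62x36 mm, at the right front of the desk, beside the tall grey partition that closes the desk at y = -0.32 m; a bystander. Origin: centre of its underside.

How it is judged:
On the way, in this order (a step that is already met when the one before it is completed fails the run):
1. the tank is lifted off the humidifier, held by the fingers (height (world z) of tank_handle above 0.215 m and contact force between the fingers and tank above 0.5 N), for 0.1 s.
2. the tank stands upright on the desk beside the humidifier, released (height (world z) of tank_handle between 0.139 and 0.153 m and angle between tank_handle's own z axis and vertical below 0.1 rad and horizontal distance between tank_handle and seat above 0.1 m and contact force between the fingers and tank below 0.1 N and linear speed of tank below 0.03 m/s), for 0.2 s.
At the end, for the whole second after the job is handed in: The cap is held still in the fingers with its grip more than 123 mm above the desk (58 mm above where it sat), touching neither tank nor base; the tank stands released on the desk (handle 139 to 153 mm high, within 0.1 rad of upright, at rest), its axis more than 100 mm from the cap's seat (all of step 2 and height (world z) of cap_grip above 0.123 m and contact force between the fingers and cap above 0.5 N and contact force between cap and tank below 0.1 N and contact force between cap and base below 0.1 N and linear speed of cap below 0.05 m/s); the arm keeps its last pose, push and grip.
It fails at once if a bystander (mug, sticky notes or mouse) is moved more than 25 mm (distance of any of glass_mug, sticky_notes, mouse from where it was at the start of the episode above 0.025 m).
It fails at once if the tank is tipped over (more than 0.7 rad) (angle between tank_handle's own z axis and vertical above 0.7 rad).
It fails at once if the tank is dropped: it moves faster than 0.45 m/s with no finger on it (linear speed of tank above 0.45 m/s and contact force between the fingers and tank below 0.1 N).
It also fails if it takes over 58 s, if anything falls off the work surface, if the arm or the gripper's body presses on something with over 40 N, if the wrist force passes 120 N, or if a joint passes its speed limit or range.

## Working session

There is one attempt and no reset: what is moved stays moved. The work goes in short steps, Python scripts to look and compute and a tool call to move; the robot and the scene stay as the last step left them, time stands still between calls to the robot, and variables do not carry over. Pictures are saved under pics/ and viewed, at most 10 in all, crops included, and the job is handed in when it is done.

Besides the shell and the picture viewer there is one more tool, called after "Emit:" as a command line: name --argument value ..., lists and objects as JSON in quotes. play_rows: Moves the arm, as the interface text tells. Shifts and turns lie within -1 to 1; 1 stands for 0.2 m of shift or pi/2 rad of turn. Its arguments: {"type":"object","properties":{"commands":{"type":"array","items":{"type":"array","items":{"type":"array","items":{"type":"number","minimum":-1,"maximum":1}}}},"grip_force":{"type":"number"}},"required":["commands"]}

```bash
mkdir -p pics
cat > h.py <<'E'
import numpy as np, cv2
from bench import get_obs, viewer, r
from scipy.spatial.transform import Rotation as R
def K(p):
    f=210/np.tan(np.radians(p["fovy"])/2); return f,p["cx"],p["cy"]
def ray(p,u,v,T=None):
    f,cx,cy=K(p); d=np.array([(u-cx)/f,-(v-cy)/f,-1.])
    M=np.linalg.inv(p["world_to_cam"]) if T is None else T
    return M[:3,3],M[:3,:3]@d
def at_z(p,u,v,z,T=None):
    o,d=ray(p,u,v,T); return o+d*(z-o[2])/d[2]
def wristT(p,o):
    T=np.eye(4);T[:3,:3]=R.from_rotvec(o["orientation"]).as_matrix();T[:3,3]=o["tcp_pos"]; return T@np.array(p["hand_eye"])
def save(p,n): cv2.imwrite("pics/"+n,p["pixels"][:,:,::-1])
E
python3 - <<'E'
from h import *
np.set_printoptions(precision=4,suppress=True)
o=get_obs(); print(o)
ims=[]
for n in ("scene","top"):
    p=viewer.grab_frame(n); save(p,n+".png"); print(n,{k:v for k,v in p.items() if k!="pixels"})
    for t in ("base","tank_handle","tank","cap","mouse","glass_mug","sticky_notes"):
        for q in viewer.trace(p,t)[:2]:
            ys,xs=np.nonzero(q["pixels"]); print(t,round(q["score"],2),q["rect"],xs.mean().round(1),ys.mean().round(1),len(xs))
E
```

```text
{'clock': 0.0, 'joints': array([-1.4311,  0.4778,  0.0223,  1.5565, -0.0115,  1.1093, -0.0831]), 'qvel': array([ 0.0009, -0.0005, -0.002 , -0.0013,  0.0007, -0.0016,  0.001 ]), 'tau': array([ -0.001 , -59.646 ,   1.6073, -28.1197,   0.0124,   0.0095,
         0.    ]), 'tcp_pos': array([0.1654, 0.6538, 0.2303]), 'orientation': array([-0.3883, -3.1174,  0.0029]), 'contact_force': array([ 0.4474,  0.0249, -0.1427]), 'moment': array([ 0.0014, -0.0149, -0.0205]), 'gripper_force': 0.0, 'grip_width': 0.08530912687581627}
scene {'fovy': 42.02108898723448, 'cx': 281.3774375192145, 'cy': 203.04790132350658, 'world_to_cam': array([[ 0.4934, -0.8698, -0.0019, -0.1866],
       [ 0.5795,  0.3271,  0.7465, -0.4476],
       [-0.6486, -0.3694,  0.6654, -1.5039],
       [ 0.    ,  0.    ,  0.    ,  1.    ]]), 'shot': 1}
base 0.57 [224.3, 203.1, 292.4, 264.7] 253.2 237.3 1550
tank_handle 0.83 [251.8, 198.5, 284.3, 250.5] 266.6 225.3 1298
tank 0.75 [254.2, 197.0, 279.7, 248.4] 266.8 225.5 1335
mouse 0.69 [344.9, 290.5, 367.6, 318.2] 356.2 304.3 488
glass_mug 0.67 [188.2, 189.6, 200.8, 212.4] 193.1 202.0 120
sticky_notes 0.73 [307.3, 207.2, 338.8, 224.0] 323.4 217.0 411
top {'fovy': 52.938455706153334, 'cx': 276.0123414435191, 'cy': 214.38339415474, 'world_to_cam': array([[ 0.0098, -0.9999,  0.0056,  0.0772],
       [ 0.9939,  0.0104,  0.1097, -0.5389],
       [-0.1098,  0.0045,  0.9939, -1.3566],
       [ 0.    ,  0.    ,  0.    ,  1.    ]]), 'shot': 2}
base 0.91 [219.6, 207.7, 292.5, 261.6] 248.3 232.2 1677
tank_handle 0.81 [256.3, 219.4, 289.3, 257.0] 270.9 236.6 854
tank 0.57 [255.4, 220.8, 286.7, 255.9] 271.0 236.7 858
mouse 0.64 [370.0, 247.3, 393.1, 277.9] 381.1 262.6 543
glass_mug 0.88 [144.3, 221.6, 182.7, 244.0] 162.7 234.7 563
glass_mug 0.41 [257.0, 218.8, 289.3, 255.8] 270.9 236.8 855
sticky_notes 0.76 [291.2, 158.7, 313.1, 184.2] 301.5 173.0 516
```

View pics/scene.png

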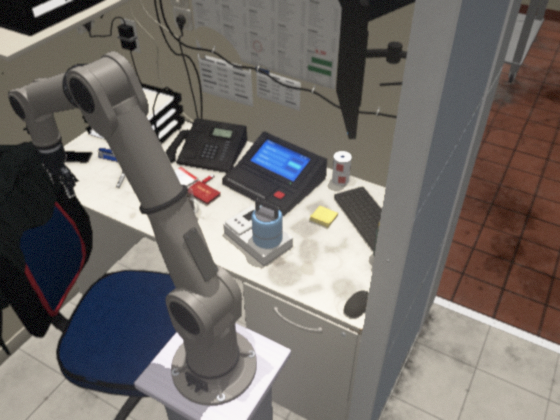

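View pics/top.png

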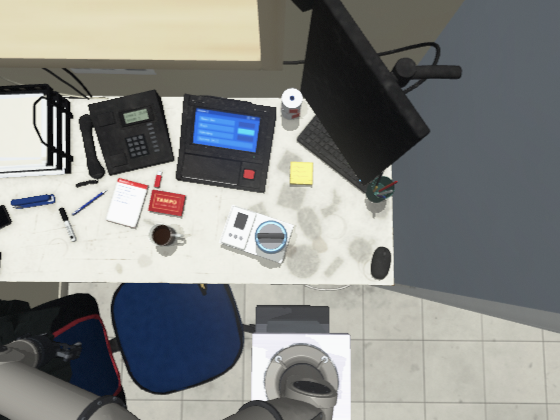

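Run:
```python
from h import *
np.set_printoptions(precision=4,suppress=True)
p=viewer.grab_frame("top"); im=p["pixels"]
c=cv2.resize(im[195:275,205:305],(800,640)[::1],interpolation=cv2.INTER_CUBIC)
cv2.imwrite("pics/c.png",cv2.resize(c[:,:,::-1],(750,600)))
m=viewer.trace(p,"tank_handle")[0]["pixels"]
dk=m&(im.max(2)<70); 
n,l,s,ce=cv2.connectedComponentsWithStats(dk.astype(np.uint8)); i=1+s[1:,4].argmax(); print(s[i],ce[i])
ys,xs=np.nonzero(l==i); P=np.array([at_z(p,x,y,.195)[:2] for x,y in zip(xs,ys)])
w,v=np.linalg.eigh(np.cov(P.T)); print("handle",P.mean(0),np.degrees(np.arctan2(*v[::-1,1])),np.sqrt(w)*3.46)
ys,xs=np.nonzero(m);print("tank disc", at_z(p,xs.mean(),ys.mean(),.17))
for n,u,z in (("mouse",(381,262.6),.03),("mug",(162.7,234.7),.06),("notes",(301.5,173),.02)): print(n,at_z(p,*u,z))
```

```text
Traceback (most recent call last):
IndexError: list index out of range
```

View pics/c.png

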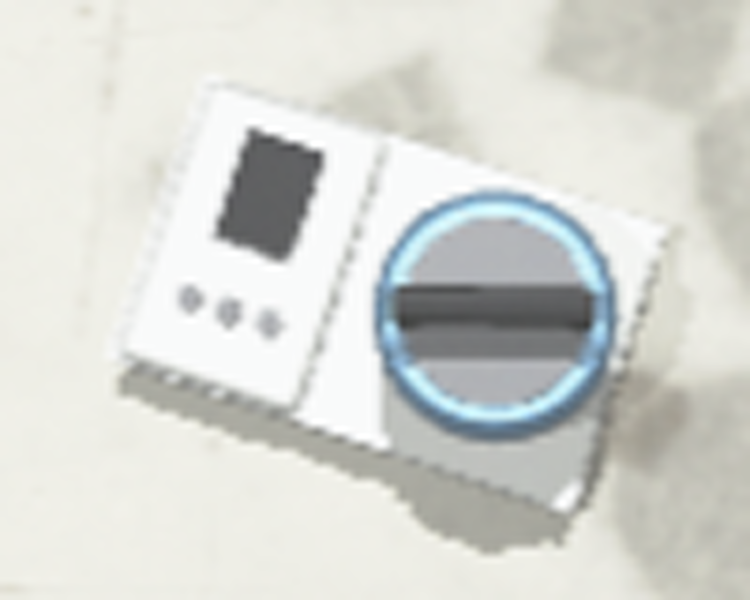

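Run:
```python
from h import *
np.set_printoptions(precision=4,suppress=True)
p=viewer.grab_frame("top")
g=lambda u,v,z: at_z(p,205+u/7.5-.4,195+v/7.5-.4,z)
a,b=g(395,305,.195),g(592,308,.195); print("bar",(a+b)/2,a-b, g(496,315,.145))
q=[g(672,228,.045),g(572,512,.045),g(120,355,.059),g(210,80,.059)]; q=np.array(q);print(q, q.mean(0))
for i in range(4): print(np.linalg.norm(q[i]-q[i-1]))
for n,u,z in (("mouse",(381,262.6),.03),("mug",(162.7,234.7),.06),("notes",(301.5,173),.02)): print(n,at_z(p,*u,z))
print("tool axes",R.from_rotvec(get_obs()["orientation"]).as_matrix())
w=viewer.grab_frame("wrist");print(w["hand_eye"],w["fovy"])
```

```text
bar [0.4586 0.0989 0.195 ] [0.0004 0.0755 0.    ] [0.4582 0.0983 0.145 ]
[[0.5023 0.0234 0.045 ]
 [0.38   0.0656 0.045 ]
 [0.4445 0.2587 0.059 ]
 [0.5629 0.2229 0.059 ]] [0.4724 0.1426 0.052 ]
0.2089390137936154
0.1294037738106691
0.2040621836394399
0.12364375578467483
mouse [ 0.384 -0.26   0.03 ]
mug [0.4657 0.4437 0.06  ]
notes [ 0.6793 -0.0014  0.02  ]
tool axes [[-0.9694  0.2453  0.    ]
 [ 0.2453  0.9694  0.    ]
 [ 0.      0.     -1.    ]]
[[ 0.0005  0.9657  0.2597  0.0656]
 [ 1.     -0.0006  0.0004  0.0002]
 [ 0.0005  0.2597 -0.9657 -0.1431]
 [ 0.      0.      0.      1.    ]] 60.267287427925176
```

Emit:
play_rows --commands '[[[-1, -0.15, -0.16, -0.05, 0.05], [-1, -0.3, -0.33, -0.1, 0.1], [-1, -0.45, -0.5, -0.15, 0.15], [-1, -0.6, -0.67, -0.2, 0.2], [-1, -0.75, -0.83, -0.25, 0.25], [-1, -0.9, -1, -0.25, 0.28], [-1, -0.9, -1, -0.25, 0.28]]]'

```text
clock: 1.58
tcp_pos: [0.2936, 0.4123, 0.2823]
orientation: [1.069, 2.953, 0.001]
contact_force: [0.2, -0.8, -0.7]
grip_width: 0.0854
gripper_force: 0.0
```

```bash
cat >> h.py <<'E'
def goto(x,y,z,ang):
    "shifts/turn (scaled) to put TCP at x,y,z with tool y at heading ang deg (mod 180)"
    o=get_obs(); M=R.from_rotvec(o["orientation"]).as_matrix()
    s=M.T@(np.array([x,y,z])-o["tcp_pos"])/.2
    a=np.degrees(np.arctan2(M[1,1],M[0,1])); t=(a-ang+90)%180-90
    print("now",o["tcp_pos"].round(4),"head",round(a,2),"t",round(o["clock"],2),"F",o["contact_force"].round(2),"w",round(o["grip_width"],4),"gf",round(o["gripper_force"],1),"j7",round(o["joints"][6],2))
    print("shift",s.round(4),"turn",round(t/90,4))
E
python3 -c "
from h import *
goto(.459,.099,.28,0)"
```

```text
now [0.2936 0.4123 0.2823] head 50.2 t 1.58 F [ 0.19 -0.85 -0.74] w 0.0854 gf 0.0 j7 -0.17
shift [-1.638  -0.6744  0.0116] turn 0.5578
```

Emit:
play_rows --commands '[[[-1, -0.17, -0.07, 0, 0.07], [-1, -0.33, -0.14, 0, 0.14], [-1, -0.5, -0.21, 0, 0.21], [-1, -0.66, -0.27, 0, 0.28], [-1, -0.83, -0.34, 0, 0.35], [-1, -1, -0.41, 0, 0.42], [-1, -1, -0.41, 0, 0.49], [-1, -1, -0.41, 0, 0.558], [-1, -1, -0.41, 0, 0.558]]]'

```text
clock: 2.33
tcp_pos: [0.3938, 0.2254, 0.2816]
orientation: [-2.22, -2.223, -0.001]
contact_force: [-0.1, 0.3, -0.3]
grip_width: 0.0856
gripper_force: 0.0
```

```bash
python3 -c "
from h import *
goto(.459,.099,.28,0)"
```

```text
now [0.3938 0.2254 0.2816] head 0.07 t 2.33 F [-0.12  0.3  -0.31] w 0.0856 gf 0.0 j7 -0.63
shift [-0.6324  0.3252  0.0074] turn 0.0008
```

Emit:
play_rows --commands '[[[-1, -0.16, 0.08, 0, 0], [-1, -0.32, 0.16, 0, 0], [-1, -0.48, 0.24, 0, 0], [-1, -0.632, 0.325, 0, 0], [-1, -0.632, 0.325, 0, 0], [-1, -0.632, 0.325, 0, 0]]]'

```text
clock: 2.83
tcp_pos: [0.4599, 0.0987, 0.2814]
orientation: [2.215, 2.228, 0.0]
contact_force: [-0.4, 0.1, 0.9]
grip_width: 0.0857
gripper_force: 0.0
```

Run:
```python
from h import *
np.set_printoptions(precision=4,suppress=True)
goto(.459,.099,.28,0)
o=get_obs(); p=viewer.grab_frame("wrist"); save(p,"w1.png"); T=wristT(p,o); im=p["pixels"]
q=viewer.trace(p,"tank_handle")
for k in q[:2]: print(k["score"],k["rect"])
print(K(p), T)
if q:
    m=q[0]["pixels"]; dk=m&(im.max(2)<75)
    n,l,s,ce=cv2.connectedComponentsWithStats(dk.astype(np.uint8)); i=1+s[1:,4].argmax(); print(s[i],ce[i])
    ys,xs=np.nonzero(l==i); P=np.array([at_z(p,x,y,.197,T)[:2] for x,y in zip(xs,ys)]); print(P.min(0),P.max(0),P.mean(0))
```

```text
now [0.4599 0.0987 0.2814] head 0.34 t 2.83 F [-0.43  0.09  0.94] w 0.0857 gf 0.0 j7 -0.28
shift [ 0.0014 -0.0047  0.0072] turn 0.0038
0.57 [221.5, 125.6, 342.9, 267.3]
(np.float64(361.77923077708294), 285.0443374806688, 208.88455225498944) [[ 1.     -0.0062 -0.002   0.4596]
 [ 0.0065  0.9655  0.2603  0.1646]
 [ 0.0003 -0.2603  0.9655  0.4245]
 [ 0.      0.      0.      1.    ]]
[ 270  146   26  121 2601] [281.8443 204.4971]
[0.4501 0.063 ] [0.4664 0.1438] [0.4579 0.1056]
```

View pics/w1.png

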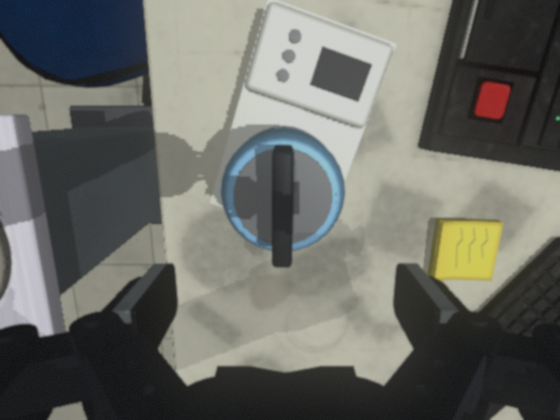

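Emit:
play_rows --commands '[[[-1, 0.016, -0.01, 0.1, 0], [-1, 0.016, -0.01, 0.2, 0], [-1, 0.016, -0.01, 0.3, 0], [-1, 0.016, -0.01, 0.4, 0], [-1, 0.016, -0.01, 0.48, 0], [-1, 0.016, -0.01, 0.547, 0], [-1, 0.016, -0.01, 0.547, 0], [1, 0.016, -0.01, 0.547, 0], [1, 0.016, -0.01, 0.547, 0], [1, 0.016, -0.01, 0.547, 0], [1, 0.016, -0.01, 0.547, 0], [1, 0.016, -0.01, 0.547, 0]]]' --grip_force 60

```text
clock: 3.93
tcp_pos: [0.4577, 0.1035, 0.1726]
orientation: [2.214, 2.229, 0.002]
contact_force: [0.1, -0.5, -0.5]
grip_width: 0.0257
gripper_force: 0.0
```

Emit:
play_rows --commands '[[[1, 0, 0, 0, 0], [1, 0, 0, 0, 0], [1, 0, 0, 0, 0], [1, 0, 0, 0, 0], [1, 0, 0, 0, 0], [1, 0, 0, 0, 0]]]'

```text
clock: 4.43
tcp_pos: [0.4576, 0.1035, 0.1724]
orientation: [-2.214, -2.229, -0.001]
contact_force: [-1.2, 0.1, 6.9]
grip_width: 0.0126
gripper_force: 58.8
```

Emit:
play_rows --commands '[[[1, 0, 0, -0.03, 0], [1, 0, 0, -0.08, 0], [1, 0, 0, -0.14, 0], [1, 0, 0, -0.2, 0], [1, 0, 0, -0.26, 0], [1, 0, 0, -0.31, 0], [1, 0, 0, -0.35, 0], [1, 0, 0, -0.37, 0], [1, 0, 0, -0.37, 0], [1, 0, 0, -0.37, 0], [1, 0, 0, -0.37, 0]]]'

```text
clock: 5.35
tcp_pos: [0.4569, 0.1032, 0.2453]
orientation: [-2.214, -2.229, 0.002]
contact_force: [0.2, 0.7, -3.2]
grip_width: 0.0125
gripper_force: 58.7
```

Run:
```python
from h import *
goto(.459,-.064,.245,0)
p=viewer.grab_frame("scene"); save(p,"s2.png"); c=p["pixels"][150:300,180:380]
cv2.imwrite("pics/s2c.png",cv2.resize(c[:,:,::-1],(800,600),interpolation=cv2.INTER_CUBIC))
```

```text
now [0.4569 0.1032 0.2453] head 0.39 t 5.35 F [ 0.23  0.74 -3.16] w 0.0125 gf 58.7 j7 -0.26
shift [-0.8359  0.005   0.0021] turn 0.0043
```

View pics/s2c.png

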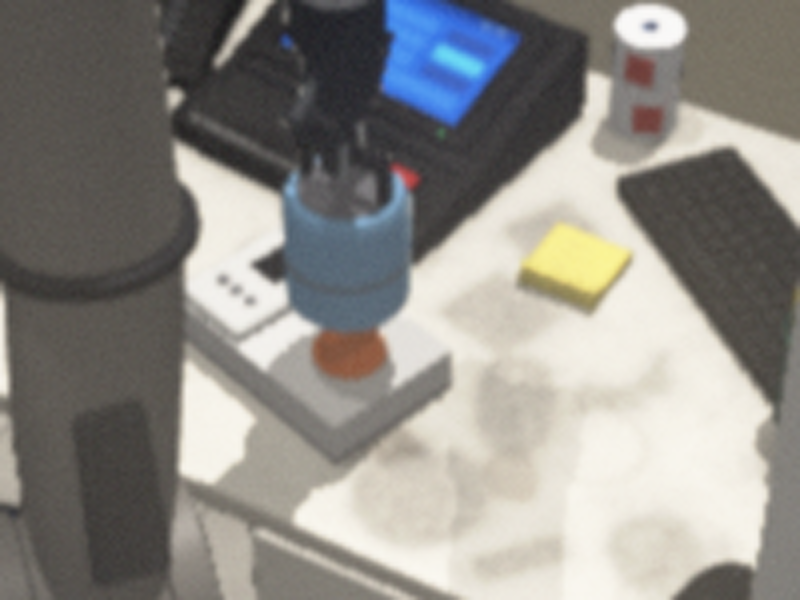

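Emit:
play_rows --commands '[[[1, -0.04, 0, 0, 0], [1, -0.12, 0, 0, 0], [1, -0.22, 0, 0, 0], [1, -0.33, 0, 0, 0], [1, -0.44, 0.01, 0, 0], [1, -0.55, 0.01, 0, 0], [1, -0.66, 0.01, 0, 0], [1, -0.76, 0.01, 0, 0], [1, -0.83, 0.01, 0, 0], [1, -0.87, 0.01, 0, 0], [1, -0.87, 0.01, 0, 0], [1, -0.87, 0.01, 0, 0]]]'

```text
clock: 6.4
tcp_pos: [0.4603, -0.0706, 0.2457]
orientation: [-2.214, -2.228, 0.0]
contact_force: [0.6, -0.0, -2.1]
grip_width: 0.0134
gripper_force: 58.7
```

Emit:
play_rows --commands '[[[1, 0, 0, 0.04, 0], [1, 0, 0, 0.12, 0], [1, 0, 0, 0.2, 0], [1, 0, 0, 0.28, 0], [1, 0, 0, 0.36, 0], [1, 0, 0, 0.43, 0], [1, 0, 0, 0.49, 0], [1, 0, 0, 0.53, 0], [1, 0, 0, 0.55, 0], [1, 0, 0, 0.56, 0], [1, 0, 0, 0.565, 0], [1, 0, 0, 0.565, 0]]]'

```text
clock: 7.4
tcp_pos: [0.4608, -0.0706, 0.1331]
orientation: [2.214, 2.229, 0.001]
contact_force: [-0.3, -0.2, -0.7]
grip_width: 0.0128
gripper_force: 58.7
```

Emit:
play_rows --commands '[[[1, 0, 0, 0.006, 0], [1, 0, 0, 0.012, 0], [1, 0, 0, 0.018, 0], [1, 0, 0, 0.023, 0], [1, 0, 0, 0.026, 0], [1, 0, 0, 0.029, 0], [1, 0, 0, 0.029, 0], [1, 0, 0, 0.029, 0]]]'

```text
clock: 8.07
tcp_pos: [0.4607, -0.0707, 0.1274]
orientation: [2.214, 2.229, 0.001]
contact_force: [-1.0, 0.8, 4.9]
grip_width: 0.0129
gripper_force: 59.6
```

Emit:
play_rows --commands '[[[0.5, 0, 0, 0, 0], [0, 0, 0, 0, 0], [-0.5, 0, 0, 0, 0], [-1, 0, 0, 0, 0], [-1, 0, 0, 0, 0], [-1, 0, 0, 0, 0], [-1, 0, 0, 0, 0], [-1, 0, 0, 0, 0], [-1, 0, 0, 0, 0], [-1, 0, 0, 0, 0]]]'

```text
clock: 8.9
tcp_pos: [0.4605, -0.0707, 0.1271]
orientation: [-2.214, -2.229, -0.0]
contact_force: [-0.5, -0.5, 0.0]
grip_width: 0.0856
gripper_force: 0.0
```

Emit:
play_rows --commands '[[[-1, 0, 0, -0.1, 0], [-1, 0, 0, -0.25, 0], [-1, 0, 0, -0.4, 0], [-1, 0, 0, -0.55, 0], [-1, 0, 0, -0.7, 0], [-1, 0, 0, -0.7, 0], [-1, 0, 0, -0.7, 0]]]'

```text
clock: 9.48
tcp_pos: [0.4615, -0.0706, 0.2685]
orientation: [2.212, 2.228, 0.006]
contact_force: [-0.4, 0.9, -0.1]
grip_width: 0.0853
gripper_force: 0.0
```

Run:
```python
from h import *
goto(.457,.1,.24,72)
p=viewer.grab_frame("top"); save(p,"t3.png"); c=p["pixels"][195:285,205:345]
cv2.imwrite("pics/t3c.png",cv2.resize(c[:,:,::-1],(800,514),interpolation=cv2.INTER_CUBIC))
for t in("cap","tank_handle"):
    for q in viewer.trace(p,t)[:1]: ys,xs=np.nonzero(q["pixels"]); print(t,q["score"],q["rect"],at_z(p,xs.mean(),ys.mean(),.06 if t=="cap" else .12))
```

```text
now [ 0.4615 -0.0706  0.2685] head 0.4 t 9.48 F [-0.36  0.86 -0.07] w 0.0853 gf 0.0 j7 0.11
shift [ 0.8531 -0.0171  0.1436] turn -0.7956
cap 0.77 [258.5, 228.6, 282.2, 248.8] [0.45800758 0.09773035 0.06      ]
tank_handle 0.64 [310.8, 223.0, 333.7, 255.9] [ 0.45409555 -0.05217706  0.12      ]
```

View pics/t3c.png

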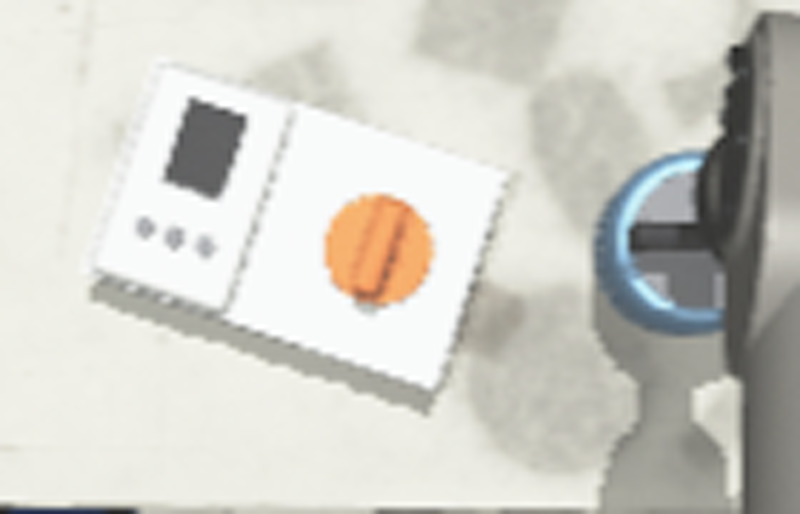

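Emit:
play_rows --commands '[[[-1, 0.1, 0, 0, -0.07], [-1, 0.22, 0, 0.03, -0.14], [-1, 0.36, 0, 0.06, -0.21], [-1, 0.5, 0, 0.1, -0.28], [-1, 0.64, 0, 0.14, -0.36], [-1, 0.76, -0.01, 0.14, -0.43], [-1, 0.85, -0.017, 0.14, -0.5], [-1, 0.85, -0.017, 0.14, -0.57], [-1, 0.85, -0.017, 0.14, -0.65], [-1, 0.85, -0.017, 0.14, -0.72], [-1, 0.85, -0.017, 0.14, -0.796], [-1, 0.85, -0.017, 0.14, -0.796]]]'

```text
clock: 10.63
tcp_pos: [0.4551, 0.0989, 0.2376]
orientation: [-0.484, -3.102, 0.003]
contact_force: [-0.7, -0.6, -0.0]
grip_width: 0.0856
gripper_force: 0.0
```

Run:
```python
from h import *
np.set_printoptions(precision=4,suppress=True)
goto(.457,.099,.24,72)
o=get_obs(); p=viewer.grab_frame("wrist"); save(p,"w4.png"); T=wristT(p,o); im=p["pixels"]
for q in viewer.trace(p,"cap")[:1]:
    ys,xs=np.nonzero(q["pixels"]); print(q["score"],q["rect"],at_z(p,xs.mean(),ys.mean(),.055,T))
    P=np.array([at_z(p,x,y,.05,T)[:2] for x,y in zip(xs,ys)]); print(P.min(0),P.max(0),(P.min(0)+P.max(0))/2)
cv2.imwrite("pics/w4.png",im[:,:,::-1])
```

```text
now [0.4551 0.0989 0.2376] head 72.25 t 10.63 F [-0.68 -0.6  -0.04] w 0.0856 gf 0.0 j7 0.99
shift [-0.009   0.0035 -0.0119] turn 0.0028
0.67 [256.8, 154.7, 327.7, 223.4] [0.4558 0.102  0.055 ]
[0.4245 0.0704] [0.4921 0.1335] [0.4583 0.1019]
```

View pics/w4.png

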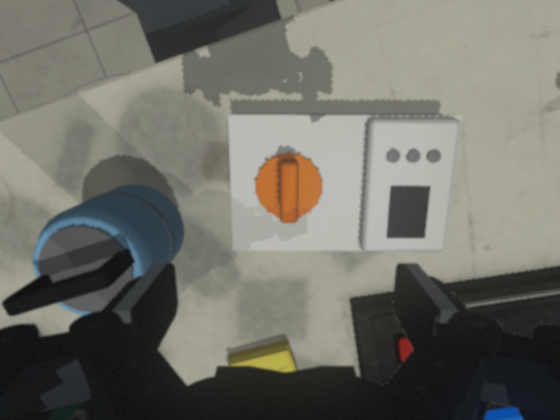

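Run:
```python
from h import *
np.set_printoptions(precision=4,suppress=True)
o=get_obs(); p=viewer.grab_frame("wrist"); T=wristT(p,o)
im=p["pixels"].astype(int)
for u,v in((289,158),(289,222),(280,190),(298,190)): print(at_z(p,u,v,.081,T))
a=[at_z(p,u,v,.05,T) for u,v in((257,186),(322,186))]; print((a[0]+a[1])/2,a)
goto(.457,.1005,.046,72)
```

```text
[0.4291 0.1108 0.081 ]
[0.4818 0.0937 0.081 ]
[0.4524 0.0952 0.081 ]
[0.4572 0.1097 0.081 ]
[0.4577 0.1023 0.05  ] [array([0.4482, 0.0735, 0.05  ]), array([0.4671, 0.1311, 0.05  ])]
now [0.4555 0.0989 0.2383] head 71.8 t 10.78 F [ 0.19 -0.63  0.11] w 0.0852 gf 0.0 j7 0.98
shift [-0.0057  0.0109  0.9615] turn -0.0023
```

Emit:
play_rows --commands '[[[-1, -0.003, 0.014, 0.15, 0], [-1, -0.003, 0.014, 0.3, 0], [-1, -0.003, 0.014, 0.45, 0], [-1, -0.003, 0.014, 0.6, 0], [-1, -0.003, 0.014, 0.72, 0], [-1, -0.003, 0.014, 0.82, 0], [-1, -0.003, 0.014, 0.88, 0], [-1, -0.003, 0.014, 0.916, 0], [-1, -0.003, 0.014, 0.916, 0], [-1, -0.003, 0.014, 0.916, 0]]]' --grip_force 40

```text
clock: 11.62
tcp_pos: [0.4575, 0.1016, 0.056]
orientation: [-0.493, -3.102, 0.001]
contact_force: [-0.3, 0.3, 0.6]
grip_width: 0.0855
gripper_force: 0.0
```

Emit:
play_rows --commands '[[[1, 0, 0, 0, 0], [1, 0, 0, 0, 0], [1, 0, 0, 0, 0], [1, 0, 0, 0, 0], [1, 0, 0, 0, 0], [1, 0, 0, 0, 0], [1, 0, 0, 0, 0], [1, 0, 0, 0, 0], [1, 0, 0, 0, 0], [1, 0, 0, 0, 0]]]'

```text
clock: 12.45
tcp_pos: [0.4575, 0.1017, 0.0562]
orientation: [0.491, 3.103, 0.0]
contact_force: [-1.1, -0.6, 6.4]
grip_width: 0.0151
gripper_force: 41.7
```

```bash
python3 -c "
from h import *
goto(.4565,.1015,.055,72);print(get_obs()['moment'])"
```

```text
now [0.4575 0.1017 0.0562] head 72.02 t 12.45 F [-1.06 -0.63  6.37] w 0.0151 gf 41.7 j7 1.18
shift [ 0.0043 -0.0024  0.006 ] turn 0.0002
[-0.08347916  0.36348298  0.06164206]
```

Emit:
play_rows --commands '[[[1, 0, 0, 0, -0.03], [1, 0, 0, 0, -0.06], [1, 0, 0, 0, -0.09], [1, 0, 0, 0, -0.12], [1, 0, 0, 0, -0.12], [1, 0, 0, 0, -0.12]]]'

```text
clock: 12.95
tcp_pos: [0.458, 0.102, 0.0562]
orientation: [0.199, 3.134, 0.001]
contact_force: [-0.2, 0.4, 4.3]
grip_width: 0.0154
gripper_force: 41.5
```

```bash
python3 -c "
from h import *
goto(.4565,.1015,.055,72);print(get_obs()['moment'])"
```

```text
now [0.458  0.102  0.0562] head 82.74 t 12.95 F [-0.19  0.42  4.27] w 0.0154 gf 41.5 j7 1.33
shift [ 0.0071 -0.0036  0.0059] turn 0.1193
[ 0.2296098  -0.11789635  0.04435273]
```

Emit:
play_rows --commands '[[[1, 0, 0, 0, -0.04], [1, 0, 0, 0, -0.08], [1, 0, 0, 0, -0.12], [1, 0, 0, 0, -0.16], [1, 0, 0, 0, -0.2], [1, 0, 0, 0, -0.2]]]'

```text
clock: 13.45
tcp_pos: [0.458, 0.102, 0.0562]
orientation: [-0.297, 3.126, 0.001]
contact_force: [1.5, 0.1, 4.9]
grip_width: 0.0153
gripper_force: 41.6
```

```bash
python3 -c "
from h import *
goto(.4565,.1015,.055,72);print(get_obs()['moment'])"
```

```text
now [0.458  0.102  0.0562] head 100.87 t 13.45 F [1.53 0.13 4.88] w 0.0153 gf 41.6 j7 1.58
shift [ 0.0076 -0.0012  0.006 ] turn 0.3208
[ 0.177259   -0.03245221  0.04375571]
```

Free in this direction (right-handed thread). Finish to 0.95 rad: a further −0.285.

Emit:
play_rows --commands '[[[1, 0, 0, 0, -0.04], [1, 0, 0, 0, -0.08], [1, 0, 0, 0, -0.12], [1, 0, 0, 0, -0.16], [1, 0, 0, 0, -0.2], [1, 0, 0, 0, -0.24], [1, 0, 0, 0, -0.27], [1, 0, 0, 0, -0.285], [1, 0, 0, 0, -0.285], [1, 0, 0, 0, -0.285]]]'

```text
clock: 14.28
tcp_pos: [0.4579, 0.1021, 0.0562]
orientation: [-0.979, 2.984, 0.0]
contact_force: [0.0, 0.7, 5.1]
grip_width: 0.0154
gripper_force: 41.7
```

```bash
python3 -c "
from h import *
goto(.4565,.1015,.055,72);print(get_obs()['moment'])"
```

```text
now [0.4579 0.1021 0.0562] head 126.31 t 14.28 F [0.03 0.75 5.15] w 0.0154 gf 41.7 j7 1.93
shift [0.0072 0.0017 0.0059] turn 0.6034
[0.27719998 0.02408166 0.09546957]
```

Emit:
play_rows --commands '[[[1, 0, 0, -0.01, 0], [1, 0, 0, -0.02, 0], [1, 0, 0, -0.03, 0], [1, 0, 0, -0.04, 0], [1, 0, 0, -0.05, 0], [1, 0, 0, -0.05, 0]]]'

```text
clock: 14.78
tcp_pos: [0.4575, 0.1017, 0.0662]
orientation: [-0.982, 2.984, 0.0]
contact_force: [-0.2, 0.1, -0.2]
grip_width: 0.0152
gripper_force: 40.8
```

Emit:
play_rows --commands '[[[1, 0, 0, -0.04, 0], [1, 0, 0, -0.1, 0], [1, 0, 0, -0.17, 0], [1, 0, 0, -0.24, 0], [1, 0, 0, -0.31, 0], [1, 0, 0, -0.38, 0], [1, 0, 0, -0.43, 0], [1, 0, 0, -0.46, 0], [1, 0, 0, -0.46, 0], [1, 0, 0, -0.46, 0], [1, 0, 0, -0.46, 0], [1, 0, 0, -0.46, 0]]]' --grip_force 50

```text
clock: 15.78
tcp_pos: [0.4568, 0.1016, 0.1571]
orientation: [0.983, -2.982, 0.0]
contact_force: [0.2, -0.5, -0.4]
grip_width: 0.0152
gripper_force: 51.7
```

Run:
```python
from h import *
goto(.4565,.1015,.055,72)
p=viewer.grab_frame("scene"); c=p["pixels"][150:300,180:380]
cv2.imwrite("pics/s5c.png",cv2.resize(c[:,:,::-1],(800,600),interpolation=cv2.INTER_CUBIC))
```

```text
now [0.4568 0.1016 0.1571] head 126.47 t 15.78 F [ 0.24 -0.54 -0.45] w 0.0152 gf 51.7 j7 1.9
shift [7.000e-04 5.000e-04 5.107e-01] turn 0.6053
```

View pics/s5c.png

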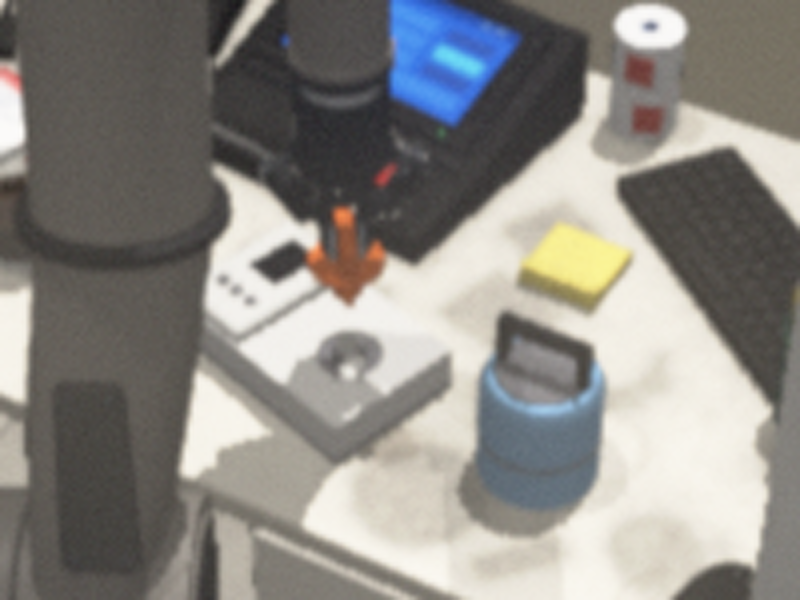

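The crop shows the cap in the gripper at about (345,255), well above the empty hole at (350,355). The tank stands upright at about (540,420).

```bash
python3 -c "
from h import *
print(r.hand_in())"
```

```text
the job is handed in; nothing more can be done
None
```

The job is handed in (no verdict was returned): the tank stands upright on the desk beside the humidifier, and the cap, which loosened counter-clockwise (right-hand thread), is held in the gripper about 10 cm above where it sat.

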